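# Put the neutral density filter away and close the filter case

### The arm

A 7-joint arm with a two-finger parallel gripper is mounted at the origin on the work surface. World frame = base frame: x ahead of the robot, y to its left, z up, the work surface at z = 0. Lengths are in m, angles in rad, forces in N, time in s.
With the tool pointing down it reaches from about 0.425 to 0.875 m from the base axis. Payload 4.7 kg.
Tool frame: the origin (TCP) lies at the very end of the fingers, on their centre line; the grasp point (between the pads) lies 19 mm behind it; x points along the fingers, y is the direction in which the jaws open and shut, and the axes are right-handed (so a half turn about x gives the same grasp; the last joint's range is limited). The gripper opens to 87 mm and grips with 3 to 60 N. Pads are 19 mm wide; open, the fingers measure 117 mm over their backs; the gripper's body (75 mm by 190 mm) begins 51 mm behind the grasp point.
Start: joints at [-1.219, 0.321, -0.07, 1.45, 0.023, 1.371, -0.057], TCP at [0.215, 0.613, 0.223] pointing down, gripper open.
Joint ranges: [-2.86, 2.86], [-0.3, 2.09], [-1.38, 1.24], [0.06, 2.45], [-1.56, 4.7], [0.09, 2.05], [-2.69, 2.69]. Speed limits (rad/s): [2.57, 2.57, 3.14, 3.14, 3.14, 3.14, 3.14].

### API

Orientations are given as a rotation vector (axis times angle).
In Python, from bench import ctrl gives the robot as it stands.
- The arm moves only by the tool step_arm, never from a script. Its argument "increments" is one flat list of numbers, 6 for each row, row after row: the shift along the tool's x, y, z in cm, then the turn, a rotation vector about the tool's x, y, z in rad. In form: [tx, ty, tz, ax, ay, az, tx, ty, tz, ax, ay, az, ...]. A call has 1 to 12 rows; each row shifts and turns the commanded pose from where the row before left it, along the tool's axes as they then stand; what a row does not reach is not made up. A row lasts 1/8 s, in which the tool goes at most 62.5 mm and 10.7 degrees, less where a joint would pass 70% of its speed; a pose out of reach is approached as far as the arm can. A call with a gripper value outside its range is refused whole. "fingers" is the opening in per cent of the stroke, from 0 (shut) to 100 (fully open), set as the call begins (left out, the last holds). The fingers move at their own pace and stop on an object; "force" is the grip in N (left out, the last holds). Time passes only in rows, so rows that do not move let the fingers close. It gives the time, the measured TCP pose, the force and the opening at its end, in the units of the state.
- ctrl.get_state(): the state, without advancing time (a new reading comes with each control period).
- ctrl.get_image(name): name is "scene" or "top" or "wrist"; returns the picture (384x512x3 uint8, red, green, blue); there is no depth.
- ctrl.camera_params(name): a dict with "vertical_fov" (degrees; the focal length in pixels is half the picture's height over the tangent of half this angle, whatever the lens; pixels are square), "cx", "cy" (the principal point, pixels), "k1" (the pictures are not rectified: a ray, as slopes to the right and down, at radius r is drawn at 1 + k1 r^2 times it, then the intrinsics apply), "R" (3x3) and "t" (3): a world point X has camera coordinates R X + t. Camera axes: x right, y down, z forward; pixel columns grow to the right and rows downward; lengths in m; the calibration is good to about 2 mm. A picture is of the moment at which its call begins: read the wrist's pose just before it. camera_params takes no time and is no camera call; for the wrist camera it gives the pose at the moment of the call.
- ctrl.close_job(): hands the job in, once; it reports no verdict.
Trained networks look in the newest picture that a camera, given by its name, has taken for a name from the list of things; names that differ only in an ending like _2 or _b are one class to them, and where a whole thing is asked for, a point or a joint stands for the part that bears it (a point fixed in the world has none). Each returns a list of dicts, best first, with "score" (0 to 1); they miss things now and then, are a little off and sometimes report something else, mostly with a low value. They report only what shows in the picture. A call takes as long as a camera call. They do not tell look-alikes from the thing itself.
- ctrl.search_frame(camera, name): "xyz" ([x, y, z] in m, in the coordinates of the camera as it stood for that picture, good to about 4 mm: the middle of the surface that is visible of it).
- ctrl.silhouettes(camera, name): "pixels" (384x512 bool, what is visible of it).
- ctrl.spot_point(camera, name): "xyz" ([x, y, z] in m, in the coordinates of the camera as it stood for that picture, good to about 4 mm: a listed point, or the origin of a listed thing).
The state is a dict: "time": time; "joint_positions": joint angles; "qd": joint speeds; "joint_torque": joint torques, N m; "position": TCP position; "tool_rot": TCP orientation; "ft_force": force on the tool from outside, world axes, zero at the start; "torque": the same for the moment, N m; "grip_width": opening from 0.0 (shut) to 1.0 (fully open).
Only numpy, scipy, OpenCV 4.12 (cv2) and the standard library are available. Lean on these libraries where they do the work, as an engineer would, in place of code of your own. Each camera call takes 0.05 s, during which the arm holds its last target.

### The job

Put the widest filter cell (the one with the smoked glass) away in the open drawer of the filter case: lift it out of the rack by its narrow edges, stand it on the open table and let go, then take it again by its flat faces and stand it between the two low ribs in the drawer. Push the drawer fully home, then push the heavy cover down until it is fully closed, gently, without letting it slam. Leave the two other cells in the rack and the loose things around as they are.

Things in the scene. Friction and masses are not known exactly. Their poses are not given: they have to be found in the camera images.
- filter: The filter to put away: upright aluminium block 54 mm wide (its x), 16 mm thick (its y; flat faces with a 38 mm round smoked glass), 48 mm tall (z), 90 to 140 g, origin at the centre of its underside. The widest of three cells standing in the rack, in any of its places. It stands by itself on the table.
- rack: Black fixed rack, base 66 (x) x 80 (y) x 6 mm, origin: centre of its underside. Three places along its y at -24, 0, 24 mm; cells stand on the base, width along x. Dividers 26 mm high and end plates 56 mm high (y = 37 mm either side) are 36 mm wide in x: the filter's edges stand 9 mm proud of them at both sides. Only 8 mm free beside the faces: no room for a finger.
- blank_cell: Bystander: bare aluminium cell 40 x 16 x 40 mm tall, in the rack, origin at the centre of its underside. Leave it standing there.
- clear_cell: Bystander: aluminium cell with a clear glass, 40 x 16 x 40 mm tall, in the rack, origin at the centre of its underside. Leave it standing there.
- drawer_seat (a point): Centre of the seat in the drawer, on the drawer floor, 13 mm above the table. y: the way the drawer slides out; x: across it, towards the cover's hinge; z up. Seat 66 mm in x between side walls 47 mm high, 26 mm in y between two ribs 8 mm high, 4 mm thick. The filter's width goes along x, either way round. Free along y: 60 mm outward to the front plate, 96 mm to the drawer's back.
- drawer_front (a point): Centre of the outer face of the drawer's front plate (plate 88 mm wide in x, 68 mm high, 8 mm thick, its top 76 mm above the table, no handle); this point is 42 mm above the table. Its y axis points out of the case. It lies 68 mm along y from drawer_seat.
- drawer (a joint): How far the drawer is out, in m: 0 = fully home against its stop, starts at 0.13 to 0.15. Slides along the case's y with about 2 N of friction.
- cover_hinge (a point): Middle of the cover's hinge line, on the rear rim of the filter case, 80 mm above the table. y along the hinge line, x level to the rear (away from the case), z up. The case is a fixed grey open-topped box, 200 mm deep (along -x from here), 170 mm wide (centred here), 80 mm high. The drawer's centre line lies 148 mm along -x; its shut front's outer face 93 mm along +y.
- cover_edge (a point): Middle of the cover's free edge, on its outer (upper) face. The cover is a plain dark steel plate, 200 mm from hinge line to free edge, 178 mm wide, 12 mm thick, no handle; its under face runs through the hinge line. Turns with the cover: x from the free edge to the hinge, z out of the outer face.
- cover (a joint): Opening of the cover, rad: 0 = fully closed, level on the case; starts at 1.2 to 1.4, nearly upright above the rear rim, outer face to the rear. It weighs 0.7 to 1 kg; its stiff hinge holds it wherever it is left, so it must be pushed all the way down on its outer face (up to 6 N near the free edge, less as it gets lower).
- post: Bystander: chromed post 13 mm across on a round base of 44 mm, 87 mm tall, loose. Origin under its centre.
- stage: Bystander: teal rotation stage 70 x 70 x 26 mm, loose, with a 22 mm long thimble on its +x side. Origin under its centre.
- driver: Bystander: screwdriver 150 mm long lying on the table, loose, handle to its -x.
- lens_cap: Bystander: black lens cap 36 mm across, 9 mm high, loose. Origin under its centre.
- lens_tube: Bystander: short dark lens tube 31 mm across, 28 mm high, loose. Origin under its centre.
Mind the look-alikes: they are no part of the job. Leave any orange or turquoise look-alike of the rack alone. What is shaped like the filter but purple is not meant.

How it is judged:
By the outcome, as a careful person would: the job done as asked, in the order asked, and still so for the second after the job is handed in, with the robot touching nothing.
It also fails if it takes over 72 s, if anything falls off the work surface, if the arm or the gripper's body presses on something with over 40 N, if the wrist force passes 120 N, or if a joint passes its speed limit or range.

## Working session

There is one attempt and no reset: what is moved stays moved. The work goes in short steps, Python scripts to look and compute and a tool call to move; the robot and the scene stay as the last step left them, time stands still between calls to the robot, and variables do not carry over. Pictures are saved under pics/ and viewed, and the job is handed in when it is done.

Besides the shell and the picture viewer there is one more tool, called after "Emit:" as a command line: name --argument value ..., lists and objects as JSON in quotes. step_arm: Moves the arm, as the interface text tells. Its arguments: {"type":"object","properties":{"increments":{"type":"array","items":{"type":"number"}},"fingers":{"type":"number"},"force":{"type":"number"}},"required":["increments"]}

```bash
ls; mkdir -p pics; python3 - <<'E'
from bench import ctrl
import cv2,numpy as np
print(ctrl.get_state())
for n in ["scene","top","wrist"]:
    im=ctrl.get_image(n); cv2.imwrite(f"pics/{n}0.png",im[:,:,::-1]); p=ctrl.camera_params(n); print(n,p)
E
```

```text
pics
{'time': 0.0, 'joint_positions': array([-1.21889249,  0.32178749, -0.07011308,  1.45168161,  0.0226409 ,
        1.37081051, -0.05692147]), 'qd': array([-5.28616041e-05, -1.27386250e-04,  1.87896218e-03,  1.40774235e-05,
        1.16108799e-03, -1.07374879e-04,  1.41035245e-03]), 'joint_torque': array([ 6.47969409e-04, -4.91300547e+01, -4.03643483e-01, -3.12522876e+01,
       -6.38059666e-02,  4.38025407e-02,  1.81812579e-04]), 'position': array([0.21527908, 0.61271956, 0.2214815 ]), 'tool_rot': array([ 0.26356418,  1.55468623, -0.26654477]), 'ft_force': array([-0.20481593,  0.00252282, -0.17155372]), 'torque': array([ 0.048477  , -0.02947318, -0.02699785]), 'grip_width': 0.9993543838294114}
scene {'vertical_fov': 54.7412081175438, 'cx': 252.71347648227575, 'cy': 191.99647489805486, 'k1': 0.015855984354238597, 'R': array([[-0.47475615,  0.88001989, -0.01309956],
       [ 0.58570475,  0.30479852, -0.75103116],
       [-0.65692963, -0.36422914, -0.6601368 ]]), 't': array([ 0.24652513, -0.28018924,  1.35537575])}
top {'vertical_fov': 48.22645149661308, 'cx': 255.75959437418132, 'cy': 193.888603569543, 'k1': -0.055768814493117526, 'R': array([[-0.00677225, -0.99975498, -0.02107431],
       [-0.98124374,  0.0107041 , -0.19247377],
       [ 0.19265219,  0.01937555, -0.9810758 ]]), 't': array([0.02273801, 0.57552744, 1.12763788])}
wrist {'vertical_fov': 61.07884291809785, 'cx': 252.31665567390834, 'cy': 185.16336437910763, 'k1': -0.02180004875734396, 'R': array([[ 0.33130186,  0.94352388, -0.00132479],
       [ 0.90076682, -0.31586995,  0.29806931],
       [ 0.28081705, -0.09994425, -0.95454331]]), 't': array([-0.64871261, -0.03547805,  0.39164241])}
```

View pics/scene0.png

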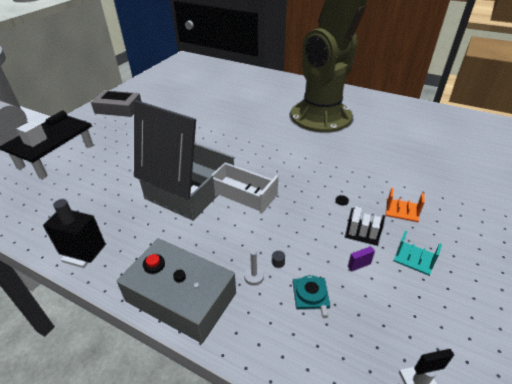

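View pics/top0.png

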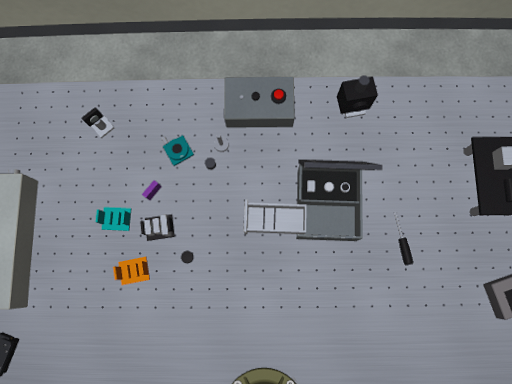

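View pics/wrist0.png

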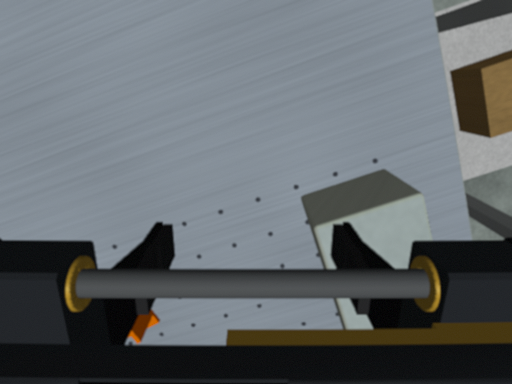

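Scene: black rack with three cells at top-view (157,227), scene (365,225). Look-alikes: orange rack top (132,270), turquoise rack top (114,218), purple filter top (151,190). The case is at top (330,200) with its drawer out to the left (275,218), and the cover stands on the far side.

```bash
cat > h.py <<'E'
from bench import ctrl
import cv2,numpy as np
from scipy.spatial.transform import Rotation as Rn
def K(p):
    f=192/np.tan(np.radians(p['vertical_fov'])/2); return f
def proj(p,X):
    X=np.atleast_2d(X); c=X@p['R'].T+p['t']; s=c[:,:2]/c[:,2:]; r2=(s**2).sum(1,keepdims=True)
    return s*(1+p['k1']*r2)*K(p)+[p['cx'],p['cy']]
def ray(p,uv):
    d=(np.atleast_2d(uv)-[p['cx'],p['cy']])/K(p); s=d.copy()
    for _ in range(20): s=d/(1+p['k1']*(s**2).sum(1,keepdims=True))
    v=np.c_[s,np.ones(len(s))]@p['R']; o=-p['R'].T@p['t']; return o,v/np.linalg.norm(v,axis=1,keepdims=True)
def atz(p,uv,z):
    o,v=ray(p,uv); return o+v*((z-o[2])/v[:,2:])
def world(p,c): return p['R'].T@(np.array(c)-p['t'])
E
python3 - <<'E'
from h import *
np.set_printoptions(precision=4,suppress=True)
for cam in ["top","scene"]:
    p=ctrl.camera_params(cam)
    for n in ["filter","rack","blank_cell","clear_cell","drawer_seat","drawer_front","cover_hinge","cover_edge","post","lens_tube"]:
        r=ctrl.spot_point(cam,n)
        print(cam,n,[(round(d['score'],2),world(p,d['xyz']).round(3).tolist(),proj(p,world(p,d['xyz'])).round(0).tolist()[0]) for d in r])
print(ctrl.get_state()['time'])
for cam,(x0,x1,y0,y1) in dict(top=(85,200,175,285),scene=(320,450,180,290)).items():
    im=cv2.imread(f"pics/{cam}0.png")[y0:y1,x0:x1]; cv2.imwrite(f"pics/{cam}_rack.png",cv2.resize(im,None,fx=5,fy=5,interpolation=cv2.INTER_CUBIC))
for cam,(x0,x1,y0,y1) in dict(top=(235,390,150,250),scene=(125,285,95,220)).items():
    im=cv2.imread(f"pics/{cam}0.png")[y0:y1,x0:x1]; cv2.imwrite(f"pics/{cam}_case.png",cv2.resize(im,None,fx=4.5,fy=4.5,interpolation=cv2.INTER_CUBIC))
E
```

```text
top filter [(0.73, [0.596, 0.316, -0.001], [154.0, 192.0]), (0.65, [0.495, 0.272, 0.006], [167.0, 226.0])]
top rack [(0.79, [0.496, 0.297, 0.001], [159.0, 226.0]), (0.77, [0.52, 0.423, 0.004], [116.0, 218.0]), (0.66, [0.488, 0.295, 0.006], [159.0, 229.0]), (0.59, [0.373, 0.365, 0.001], [134.0, 269.0])]
top blank_cell [(0.41, [0.487, 0.302, 0.004], [157.0, 229.0])]
top clear_cell [(0.46, [0.49, 0.318, 0.006], [151.0, 228.0])]
top drawer_seat [(0.68, [0.513, -0.019, 0.014], [269.0, 219.0]), (0.38, [0.493, 0.299, 0.004], [158.0, 227.0])]
top drawer_front [(0.71, [0.515, 0.052, 0.04], [244.0, 217.0])]
top cover_hinge [(0.57, [0.653, -0.191, 0.083], [332.0, 163.0]), (0.26, [0.74, 0.12, 0.002], [221.0, 144.0])]
top cover_edge [(0.83, [0.603, -0.18, 0.272], [340.0, 163.0])]
top post [(0.68, [0.74, 0.119, -0.0], [222.0, 144.0]), (0.55, [0.604, -0.179, 0.271], [340.0, 163.0])]
top lens_tube [(0.69, [0.737, 0.121, 0.001], [221.0, 144.0]), (0.6, [0.677, 0.149, 0.002], [211.0, 164.0])]
scene filter [(0.7, [0.603, 0.32, 0.003], [359.0, 266.0]), (0.56, [0.495, 0.275, 0.003], [354.0, 228.0])]
scene rack [(0.7, [0.37, 0.366, -0.0], [402.0, 210.0]), (0.65, [0.49, 0.301, 0.004], [365.0, 231.0]), (0.65, [0.511, -0.021, 0.011], [248.0, 193.0]), (0.58, [0.518, 0.425, 0.002], [415.0, 257.0])]
scene blank_cell [(0.52, [0.488, 0.293, 0.007], [362.0, 228.0])]
scene clear_cell [(0.46, [0.492, 0.321, 0.007], [373.0, 233.0])]
scene drawer_seat [(0.7, [0.513, -0.022, 0.012], [247.0, 194.0])]
scene drawer_front [(0.95, [0.514, 0.051, 0.045], [271.0, 193.0]), (0.52, [0.492, 0.293, 0.008], [362.0, 229.0])]
scene cover_hinge [(0.97, [0.653, -0.192, 0.081], [161.0, 185.0])]
scene cover_edge [(0.86, [0.603, -0.183, 0.274], [163.0, 109.0])]
scene post [(0.65, [0.741, 0.121, 0.003], [253.0, 277.0])]
scene lens_tube [(0.61, [0.677, 0.151, 0.005], [278.0, 261.0])]
1.15
```

View pics/top_rack.png

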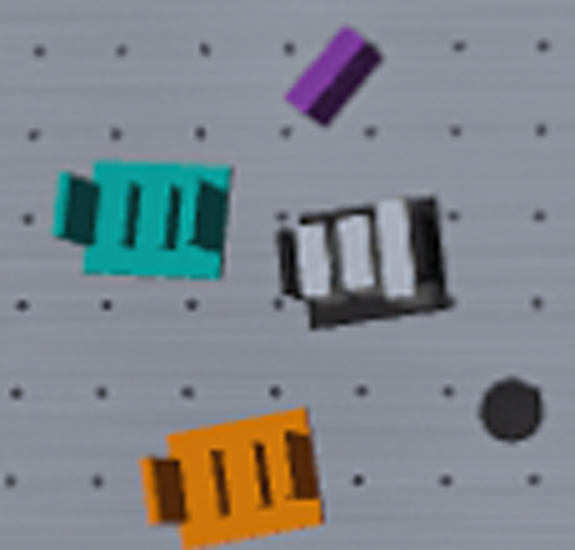

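View pics/scene_rack.png

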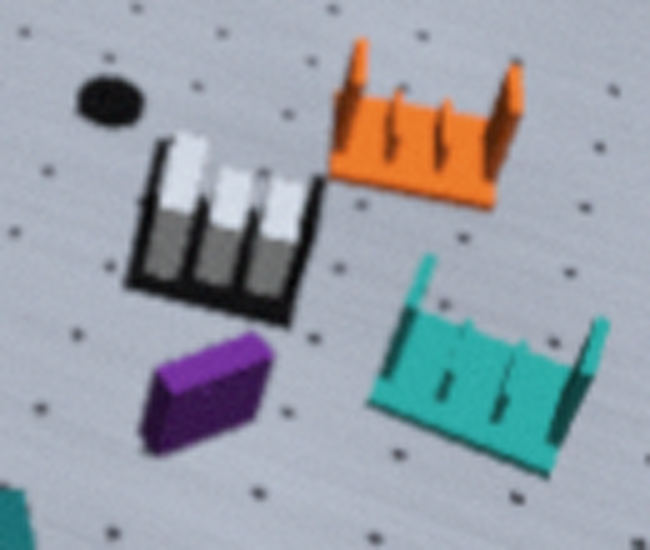

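View pics/top_case.png

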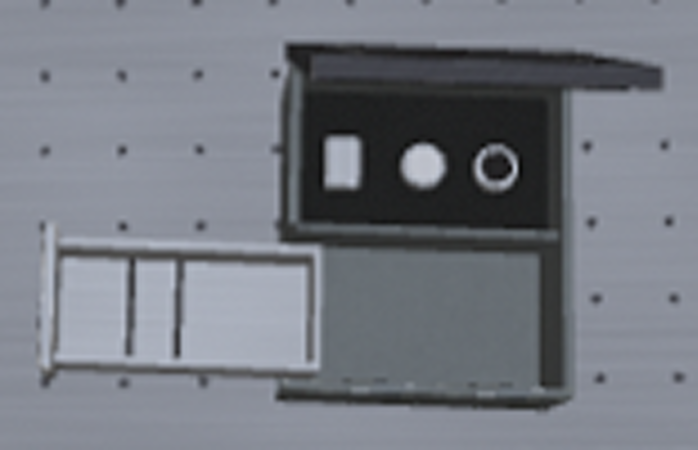

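View pics/scene_case.png

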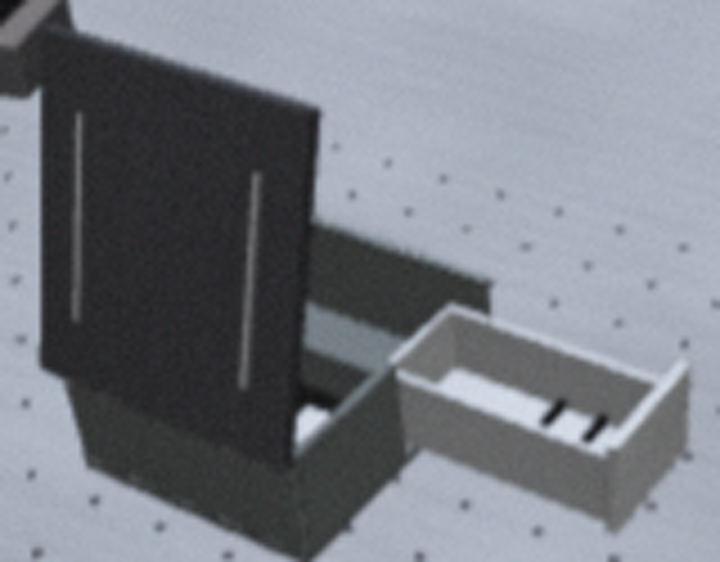

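Choice: the filter is the rack cell nearest the case. It is longest and tallest, at top (164,225) and scene crop (185,170). The other rack cells are at top (148,228) and (156,226). Now I compute poses.

```bash
cat >> h.py <<'E'
def pose():
    s=ctrl.get_state(); return np.array(s['position']),Rn.from_rotvec(s['tool_rot']).as_matrix(),s
def down(yaw):
    # tool x down; tool y at angle yaw from world x (in xy-plane)
    x=np.array([0,0,-1.]); y=np.array([np.cos(yaw),np.sin(yaw),0]); return np.c_[x,y,np.cross(x,y)]
def delta(P,Rt):
    p,R,s=pose(); print('t',round(s['time'],2),'pos',p.round(4),'F',np.round(s['ft_force'],1),'g',round(s['grip_width'],3))
    d=R.T@(np.array(P)-p)*100; w=Rn.from_matrix(R.T@Rt).as_rotvec(); print('shift cm',d.round(2),'turn',w.round(3),'deg',np.degrees(np.linalg.norm(w)).round(1)); 
E
python3 - <<'E'
from h import *
np.set_printoptions(precision=4,suppress=True)
p=ctrl.camera_params('top')
f=lambda L:(np.array(L)+.5)/5-.5+[85,175]
c=atz(p,f([[377,200],[405,197],[413,295],[388,299]]),.054); print(c)
m=c.mean(0); a=(c[0]+c[1]-c[2]-c[3])/2; print(m,np.degrees(np.arctan2(a[1],a[0])),np.linalg.norm(a))
b=atz(p,f([[302,215],[436,196],[452,302],[312,328]]),.006); print(b)
P,R,s=pose(); print(R, np.degrees(np.arctan2(R[1,1],R[0,1])))
w=ctrl.camera_params('wrist'); print('cam in tool',R.T@(-w['R'].T@w['t']-P), (w['R']@R)); print(proj(w,P))
E
```

```text
[[0.5208 0.2824 0.054 ]
 [0.5223 0.2669 0.054 ]
 [0.4681 0.2607 0.054 ]
 [0.466  0.2745 0.054 ]]
[0.4943 0.2711 0.054 ] 7.398666049073304 0.054949607901258433
[[0.5196 0.3376 0.006 ]
 [0.5299 0.2602 0.006 ]
 [0.4689 0.2492 0.006 ]
 [0.4546 0.3292 0.006 ]]
[[ 0.      0.3314  0.9435]
 [ 0.      0.9435 -0.3314]
 [-1.      0.      0.    ]] 70.64752826187508
cam in tool [-0.1619 -0.0006 -0.083 ] [[-0.0002  1.     -0.0001]
 [-0.298   0.      0.9546]
 [ 0.9546  0.0002  0.298 ]]
[[253.3291 241.3406]]
```

```bash
python3 - <<'E'
from h import *
delta([.494,.271,.16],down(np.radians(8)))
E
```

```text
t 1.15 pos [0.2154 0.6133 0.2226] F [ 0.1  0.2 -0.7] g 0.999
shift cm [  6.26 -23.06  37.63] turn [ 1.093 -0.    -0.   ] deg 62.6
```

Emit:
step_arm --increments '[0.7,-2.3,3.76,0,0,0,0.7,-2.3,3.76,0,0,0,0.7,-2.3,3.76,0,0,0,0.7,-2.3,3.76,0,0,0,0.7,-2.3,3.76,0,0,0,0.7,-2.3,3.76,0,0,0,0.7,-2.3,3.76,0,0,0,0.7,-2.3,3.76,0,0,0,0.7,-2.3,3.76,0,0,0,0,-2.3,3.76,0,0,0]' --fingers 100

```text
time: 2.4
position: [0.4944, 0.2704, 0.1591]
tool_rot: [0.265, 1.555, -0.265]
ft_force: [1.0, 0.6, 0.1]
grip_width: 1.001
```

Emit:
step_arm --increments '[0,0,0,0.156,0,0,0,0,0,0.156,0,0,0,0,0,0.156,0,0,0,0,0,0.156,0,0,0,0,0,0.156,0,0,0,0,0,0.156,0,0,0,0,0,0.156,0,0,0,0,0,0,0,0]'

```text
time: 3.4
position: [0.494, 0.2718, 0.1597]
tool_rot: [1.104, 1.273, -1.103]
ft_force: [-0.4, -0.7, 0.5]
grip_width: 1.0
```

```bash
python3 - <<'E'
from h import *
import pickle
delta([.494,.271,.16],down(np.radians(8)))
w=ctrl.camera_params('wrist'); im=ctrl.get_image('wrist'); pickle.dump((w,im),open('w1.pkl','wb'))
cv2.imwrite('pics/w1.png',cv2.resize(im[:,:,::-1],None,fx=1.5,fy=1.5))
E
```

```text
t 3.4 pos [0.494  0.2718 0.1597] F [-0.4 -0.7  0.5] g 1.0
shift cm [-0.03 -0.01  0.08] turn [ 0.003 -0.    -0.   ] deg 0.2
```

View pics/w1.png

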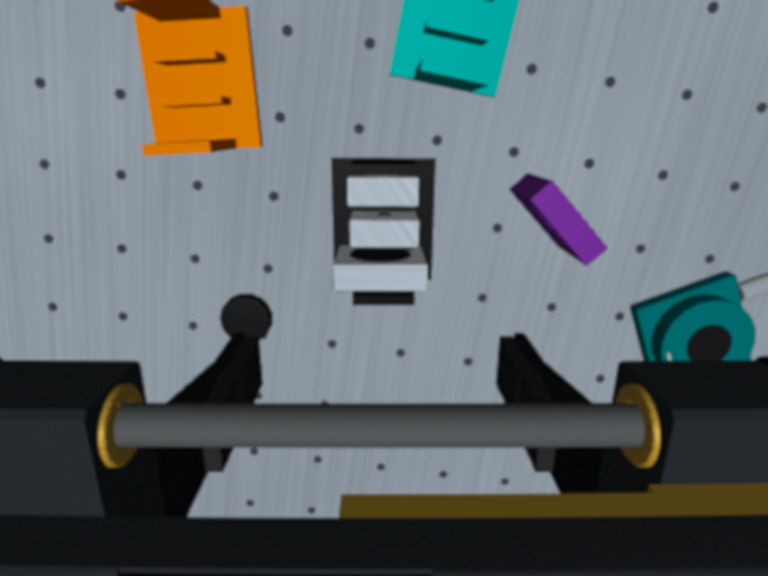

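The wrist view shows the widest cell nearest the gripper, with its smoked glass at (380,254). Its top face corners are about (334,264), (427,264), (428,290) and (335,290) in the 1.5x picture.

```bash
python3 - <<'E'
from h import *
import pickle
np.set_printoptions(precision=4,suppress=True)
w,im=pickle.load(open('w1.pkl','rb'))
c0=im[140:215,205:305,::-1]; cv2.imwrite('pics/w1c.png',cv2.resize(c0,None,fx=7,fy=7,interpolation=cv2.INTER_CUBIC))
g=lambda L:(np.array(L)+.5)/1.5-.5
c=atz(w,g([[334,264],[427,264],[428,290.5],[335,290.5]]),.054); print(c,c.mean(0)); a=(c[1]+c[2]-c[0]-c[3])/2; print(np.degrees(np.arctan2(a[1],a[0])),np.linalg.norm(a))
E
```

```text
[[0.4669 0.2749 0.054 ]
 [0.5193 0.2824 0.054 ]
 [0.5226 0.2668 0.054 ]
 [0.4693 0.2591 0.054 ]] [0.4946 0.2708 0.054 ]
8.178387702000565 0.05338057589315751
```

View pics/w1c.png

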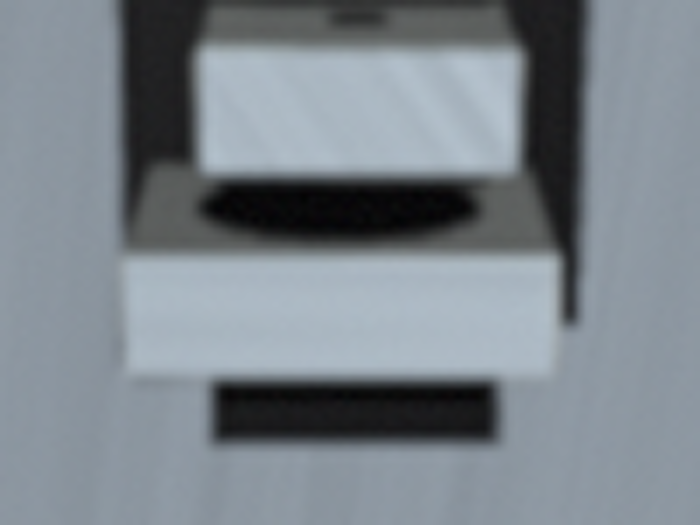

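Emit:
step_arm --increments '[2.4,0,0.08,0,0,0,2.4,0.03,0,0,0,0,2.4,0,0,0,0,0,2.4,0,0,0,0,0,2.4,0,0,0,0,0,1.2,0,0,0,0,0,1.0,0,0,0,0,0,0,0,0,0,0,0,0,0,0,0,0,0]'

```text
time: 4.58
position: [0.495, 0.2713, 0.0183]
tool_rot: [1.106, 1.272, -1.103]
ft_force: [0.6, 0.6, -0.3]
grip_width: 0.998
```

Emit:
step_arm --increments '[0,0,0,0,0,0,0,0,0,0,0,0,0,0,0,0,0,0,0,0,0,0,0,0,0,0,0,0,0,0,0,0,0,0,0,0]' --fingers 40 --force 15

```text
time: 5.32
position: [0.4945, 0.271, 0.0176]
tool_rot: [1.105, 1.273, -1.104]
ft_force: [-0.1, -0.8, 0.8]
grip_width: 0.618
```

Emit:
step_arm --increments '[-0.5,0,0,0,0,0,-1.5,0,0,0,0,0,-2.2,0,0,0,0,0,-2.2,0,0,0,0,0,-2.2,0,0,0,0,0,0,0,2,0.14,0,0,0,0,3,0,0,0,0,0,3,0,0,0,0,0,3,0,0,0,0,0,1,0,0,0,0,0,0,0,0,0,0,0,0,0,0,0]'

```text
time: 6.82
position: [0.4973, 0.1528, 0.1038]
tool_rot: [1.208, 1.211, -1.206]
ft_force: [0.3, 0.8, -0.6]
grip_width: 0.62
```

```bash
python3 - <<'E'
from h import *
delta([.5,.15,.1],down(0))
w=ctrl.camera_params('wrist'); im=ctrl.get_image('wrist');im2=ctrl.get_image('top')
cv2.imwrite('pics/w2.png',im[:,:,::-1])
cv2.imwrite('pics/top2.png',im2[:,:,::-1])
cv2.imwrite('pics/top2c.png',cv2.resize(im2[140:260,130:380,::-1],None,fx=3.2,fy=3.2,interpolation=cv2.INTER_CUBIC))
E
```

```text
t 6.83 pos [0.4973 0.1528 0.1038] F [ 0.3  0.8 -0.6] g 0.62
shift cm [0.38 0.27 0.28] turn [ 0.003 -0.001 -0.   ] deg 0.2
```

View pics/w2.png

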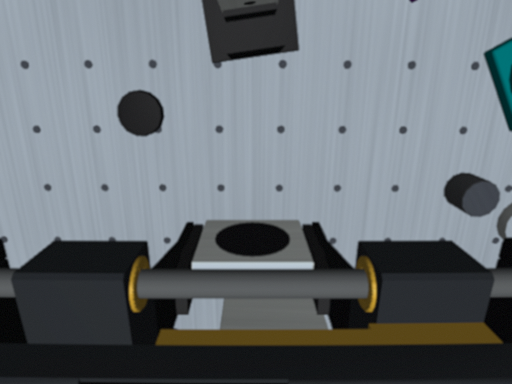

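View pics/top2c.png

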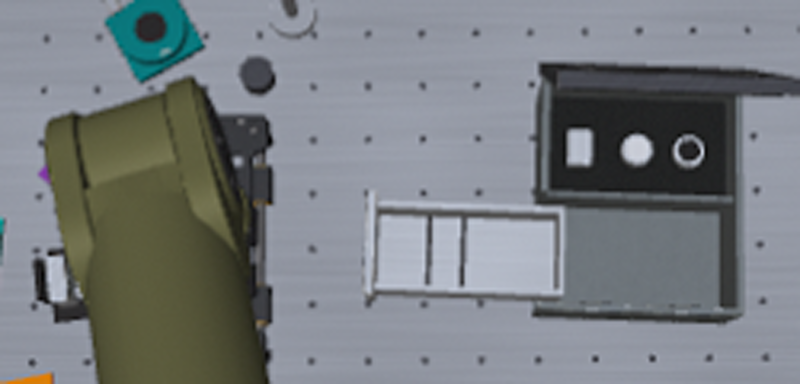

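Filter is held, smoked glass at wrist (252,238), and the table below is clear. Lowering it.

Emit:
step_arm --increments '[2,0,0,0,0,0,2,0,0,0,0,0,2,0,0,0,0,0,1.6,0,0,0,0,0,1.0,0,0,0,0,0,0.3,0,0,0,0,0,0.2,0,0,0,0,0,0.1,0,0,0,0,0,0,0,0,0,0,0,0,0,0,0,0,0]'

```text
time: 8.18
position: [0.4975, 0.1512, 0.0119]
tool_rot: [1.209, 1.21, -1.208]
ft_force: [-0.1, -0.6, -1.6]
grip_width: 0.618
```

```bash
python3 - <<'E'
from h import *
np.set_printoptions(precision=4,suppress=True)
delta([.4973,.1528,.0116],down(0))
# drawer fit from top0
p=ctrl.camera_params('top')
f=lambda L:(np.array(L)+.5)/4.5-.5+[235,150]
# wall tops (z=~0.06?) and rib line
for z in (.055,.06,.065):
    print(z,atz(p,f([[55,240],[320,247],[55,362],[320,371]]),z).tolist())
print(atz(p,f([[46,227],[46,378]]),.076))
print('ribs',atz(p,f([[131,258],[130,355],[178,260],[177,354]]),.021))
E
```

```text
t 8.18 pos [0.4975 0.1512 0.0119] F [-0.1 -0.6 -1.6] g 0.618
shift cm [ 0.03 -0.02 -0.16] turn [ 0.001 -0.    -0.001] deg 0.1
0.055 [[0.5508009143876945, 0.042428086799477197, 0.05499999999999994], [0.5447599802080734, -0.11925972540298202, 0.05499999999999994], [0.4759567550641357, 0.042644058957706475, 0.05499999999999994], [0.4689906683608692, -0.11710484421312585, 0.05499999999999994]]
0.06 [[0.5499271631290219, 0.042222914092680836, 0.06000000000000005], [0.543912210314267, -0.11876949737897444, 0.06000000000000005], [0.47540489994828944, 0.042437957379434774, 0.06000000000000005], [0.46846877358475614, -0.11662388408589919, 0.06000000000000005]]
0.065 [[0.5490534118703493, 0.04201774138588449, 0.06499999999999995], [0.5430644404204605, -0.1182792693549669, 0.06499999999999995], [0.47485304483244317, 0.04223185580116308, 0.06499999999999995], [0.467946878808643, -0.11614292395867253, 0.06499999999999995]]
[[0.5551 0.047  0.076 ]
 [0.4642 0.0471 0.076 ]]
ribs [[ 0.5448 -0.0039  0.021 ]
 [ 0.4837 -0.0026  0.021 ]
 [ 0.5432 -0.0334  0.021 ]
 [ 0.484  -0.0319  0.021 ]]
```

Emit:
step_arm --increments '[0.05,0,0,0,0,0,0,0,0,0,0,0,0,0,0,0,0,0]'

```text
time: 8.55
position: [0.4975, 0.1512, 0.0116]
tool_rot: [1.209, 1.21, -1.208]
ft_force: [-1.4, -0.1, 5.5]
grip_width: 0.62
```

Emit:
step_arm --increments '[0,0,0,0,0,0,0,0,0,0,0,0,0,0,0,0,0,0,0,0,0,0,0,0]' --fingers 100

```text
time: 9.05
position: [0.4973, 0.1511, 0.011]
tool_rot: [1.208, 1.21, -1.208]
ft_force: [-0.1, -0.2, -0.7]
grip_width: 0.963
```

Emit:
step_arm --increments '[-1,0,0,0,0,0,-2.5,0,0,0,0,0,-3,0,0,0,0,0,-3,0,0,0,0,0,-2,0,0,0,0,0]'

```text
time: 9.68
position: [0.4981, 0.1513, 0.1284]
tool_rot: [1.211, 1.209, -1.206]
ft_force: [-0.0, -0.3, -0.1]
grip_width: 0.996
```

Emit:
step_arm --increments '[0,0,0,-0.1745,0,0,0,0,0,-0.1745,0,0,0,0,0,-0.1745,0,0,0,0,0,-0.1745,0,0,0,0,0,-0.1745,0,0,0,0,0,-0.1745,0,0,0,0,0,-0.1745,0,0,0,0,0,-0.1745,0,0,0,0,0,-0.1745,0,0,0,0,0,0,0,0]'

```text
time: 10.92
position: [0.4975, 0.1511, 0.1267]
tool_rot: [0.001, 1.57, -0.001]
ft_force: [0.3, -0.5, -0.4]
grip_width: 0.996
```

```bash
python3 - <<'E'
from h import *
import pickle
delta([.4975,.1512,.13],down(np.pi/2)); print(pose()[2]['joint_positions'].round(2))
w=ctrl.camera_params('wrist'); im=ctrl.get_image('wrist'); pickle.dump((w,im),open('w3.pkl','wb'))
cv2.imwrite('pics/w3.png',cv2.resize(im[:,:,::-1],None,fx=1.5,fy=1.5))
E
```

```text
t 10.93 pos [0.4975 0.1511 0.1267] F [ 0.3 -0.5 -0.4] g 0.996
shift cm [-0.33  0.01 -0.  ] turn [-0.001  0.001 -0.   ] deg 0.1
[-0.62  0.11  0.29  1.9  -0.04  1.13  1.26]
```

View pics/w3.png

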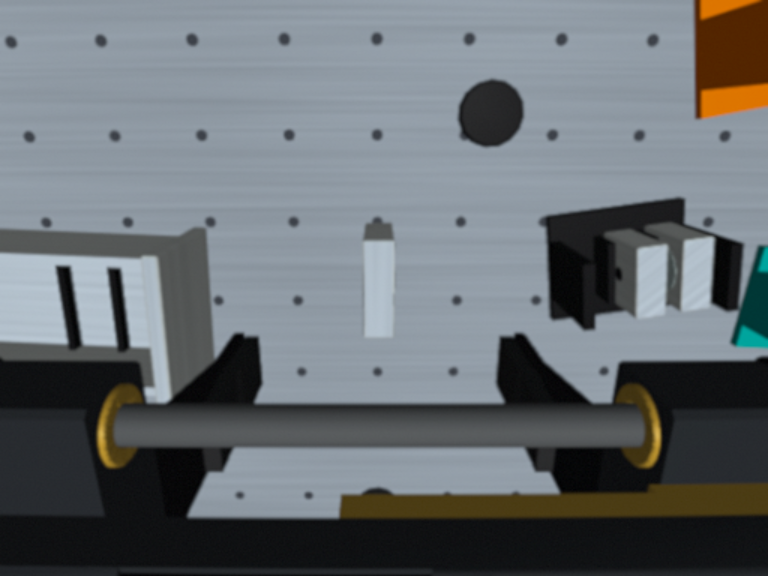

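Filter stands upright on its own, top face in the 1.5x picture about (364–394, 240–337). Drawer ribs are at left (68,305) and (119,308).

```bash
python3 - <<'E'
from h import *
import pickle
np.set_printoptions(precision=4,suppress=True)
w,im=pickle.load(open('w3.pkl','rb'))
g=lambda L:(np.array(L)+.5)/1.5-.5
c=atz(w,g([[364,240],[394,240],[393.5,337],[364.5,337]]),.048); print(c,c.mean(0))
print('ribs',atz(w,g([[65,266],[74,348],[114,268],[124,350]]),.021)); print('front top', atz(w,g([[141,256],[157,256],[155,395],[173,395]]),.076))
delta([*c.mean(0)[:2],.014],down(np.pi/2))
E
```

```text
[[0.4695 0.1434 0.048 ]
 [0.4695 0.1586 0.048 ]
 [0.5227 0.1587 0.048 ]
 [0.5227 0.1432 0.048 ]] [0.4961 0.151  0.048 ]
ribs [[ 0.4905 -0.0295  0.021 ]
 [ 0.5422 -0.0341  0.021 ]
 [ 0.4918 -0.0011  0.021 ]
 [ 0.5435 -0.0036  0.021 ]]
front top [[0.4702 0.0434 0.076 ]
 [0.4702 0.0507 0.076 ]
 [0.5415 0.0397 0.076 ]
 [0.5414 0.0487 0.076 ]]
t 10.97 pos [0.4975 0.1511 0.1266] F [ 0.2 -1.  -1.1] g 0.999
shift cm [11.26 -0.02 -0.15] turn [-0.003  0.001 -0.   ] deg 0.2
```

Emit:
step_arm --increments '[2.4,0,-0.15,0,0,0,2.4,0,0,0,0,0,2.4,0,0,0,0,0,2.0,0,0,0,0,0,1.3,0,0,0,0,0,0.6,0,0,0,0,0,0.1,0,0,0,0,0,0,0,0,0,0,0]'

```text
time: 11.98
position: [0.4963, 0.1513, 0.0147]
tool_rot: [0.0, 1.57, 0.001]
ft_force: [0.3, 0.7, -0.3]
grip_width: 1.002
```

Emit:
step_arm --increments '[0,0,0,0,0,0,0,0,0,0,0,0,0,0,0,0,0,0,0,0,0,0,0,0,0,0,0,0,0,0,0,0,0,0,0,0,0,0,0,0,0,0]' --fingers 5 --force 15

```text
time: 12.85
position: [0.4958, 0.1511, 0.0141]
tool_rot: [-0.001, 1.571, 0.001]
ft_force: [0.0, 0.8, 0.4]
grip_width: 0.292
```

Emit:
step_arm --increments '[0,0,0,0,0,0,0,0,0,0,0,0,0,0,0,0,0,0,0,0,0,0,0,0]'

```text
time: 13.35
position: [0.4958, 0.1511, 0.014]
tool_rot: [-0.001, 1.571, 0.001]
ft_force: [0.2, -0.2, 0.3]
grip_width: 0.183
```

Emit:
step_arm --increments '[-0.5,0,0,0,0,0,-2.5,0,0,0,0,0,-3,0,0,0,0,0,-3,0,0,0,0,0,-2,0,0,0,0,0,0,-3,0.5,0,0,0,0,-4,0.5,0,0,0,0,-1,0.5,0,0,0,0,0,0,0,0,0,0,0,0,0,0,0]'

```text
time: 14.6
position: [0.5106, 0.0727, 0.124]
tool_rot: [-0.001, 1.571, 0.003]
ft_force: [0.1, 0.4, -1.0]
grip_width: 0.182
```

```bash
python3 - <<'E'
from h import *
import pickle
delta([.512,-.018,.12],down(np.radians(88)));
w=ctrl.camera_params('wrist'); im=ctrl.get_image('wrist'); pickle.dump((w,im),open('w4.pkl','wb'))
cv2.imwrite('pics/w4.png',cv2.resize(im[:,:,::-1],None,fx=1.5,fy=1.5))
im2=ctrl.get_image('scene')
cv2.imwrite('pics/scene4.png',im2[:,:,::-1])
E
```

```text
t 14.6 pos [0.5106 0.0727 0.124 ] F [ 0.1  0.4 -1. ] g 0.182
shift cm [ 0.39 -9.07  0.12] turn [ 0.037 -0.    -0.001] deg 2.1
```

View pics/w4.png

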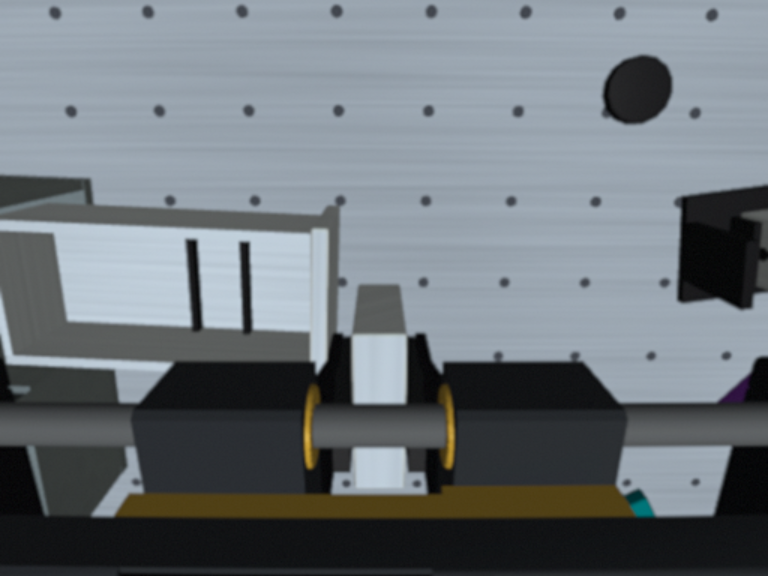

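View pics/scene4.png

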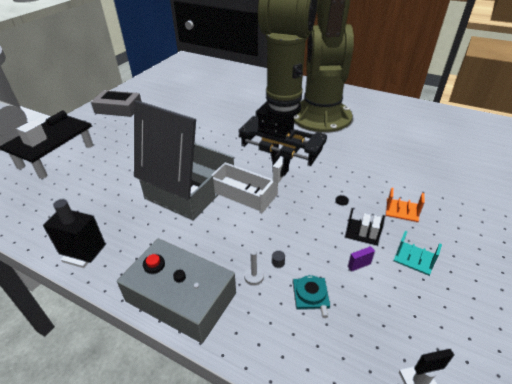

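```bash
python3 - <<'E'
from h import *
import pickle
np.set_printoptions(precision=4,suppress=True)
w,im=pickle.load(open('w4.pkl','rb'))
c0=im[135:250,0:240,::-1]; cv2.imwrite('pics/w4c.png',cv2.resize(c0,None,fx=3.3,fy=3.3,interpolation=cv2.INTER_CUBIC))
g=lambda L:(np.array(L)+.5)/1.5-.5
r=atz(w,g([[191.5,240],[198,330],[244,242],[247.5,333]]),.021);print(r)
for a,b in ((0,1),(2,3)): d=r[b]-r[a]; print(np.degrees(np.arctan2(d[1],d[0])))
for cam in ('wrist',):
  for n in ('drawer_seat','drawer_front'):
    q=ctrl.spot_point('wrist',n); print(n,[(round(d['score'],2),world(w,d['xyz'])) for d in q])
E
```

```text
[[ 0.4882 -0.0317  0.021 ]
 [ 0.5424 -0.034   0.021 ]
 [ 0.4893 -0.0025  0.021 ]
 [ 0.5442 -0.0048  0.021 ]]
-2.349852766487378
-2.414827408716525
drawer_seat [(0.63, array([ 0.5113, -0.0174,  0.0113]))]
drawer_front [(0.91, array([0.5137, 0.0498, 0.0393]))]
```

View pics/w4c.png

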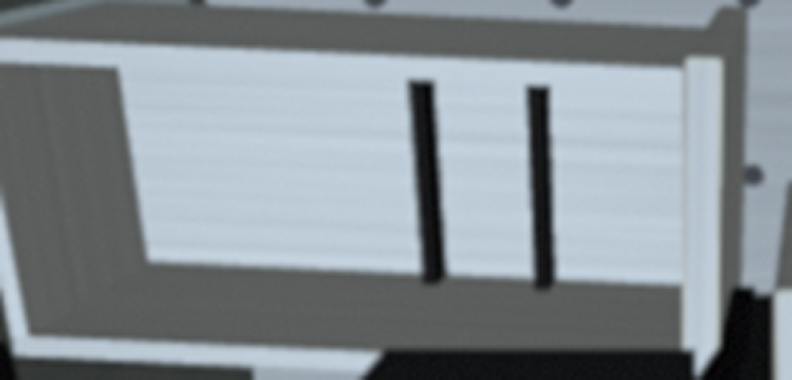

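Emit:
step_arm --increments '[0,-2,0,0.04,0,0,0,-3,0,0,0,0,0,-3,0.1,0,0,0,0,-1.07,0,0,0,0,0,0,0,0,0,0,0,0,0,0,0,0]'

```text
time: 15.55
position: [0.5091, -0.0183, 0.124]
tool_rot: [0.03, 1.571, -0.029]
ft_force: [0.7, 0.7, -0.9]
grip_width: 0.184
```

```bash
python3 - <<'E'
from h import *
import pickle
delta([.511,-.018,.027],down(np.radians(87.7)));
w=ctrl.camera_params('wrist'); im=ctrl.get_image('wrist'); pickle.dump((w,im),open('w5.pkl','wb'))
cv2.imwrite('pics/w5.png',cv2.resize(im[:,:,::-1],None,fx=1.5,fy=1.5))
E
```

```text
t 15.55 pos [ 0.5091 -0.0183  0.124 ] F [ 0.7  0.7 -0.9] g 0.184
shift cm [9.7  0.03 0.19] turn [ 0.002 -0.    -0.001] deg 0.1
```

View pics/w5.png

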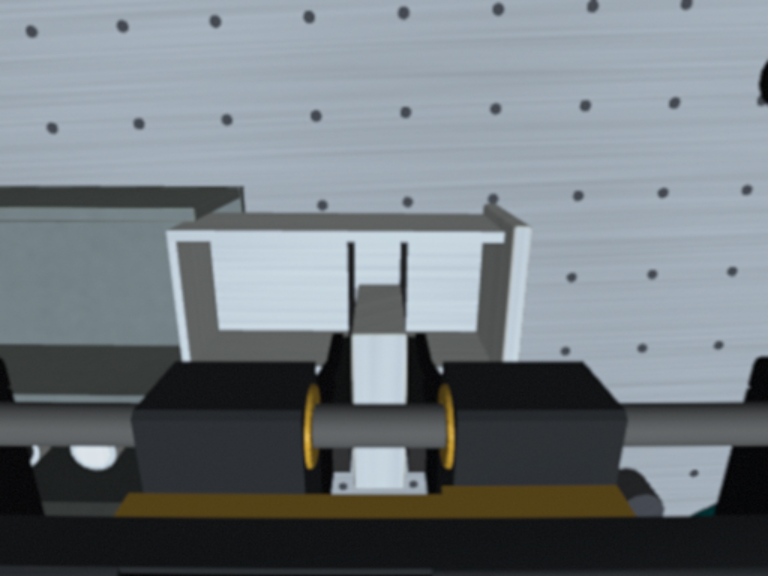

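Filter is centred and square over the seat: ribs at columns 351 and 403, filter 353–407. Lowering.

Emit:
step_arm --increments '[1.6,0,0.19,0,0,0,1.8,0,0,0,0,0,1.8,0,0,0,0,0,1.6,0,0,0,0,0,1.4,0,0,0,0,0,0.8,0,0,0,0,0,0.4,0,0,0,0,0,0.2,0,0,0,0,0,0,0,0,0,0,0,0,0,0,0,0,0]'

```text
time: 16.85
position: [0.5114, -0.0196, 0.0285]
tool_rot: [0.031, 1.57, -0.031]
ft_force: [0.5, -0.1, -1.3]
grip_width: 0.182
```

Emit:
step_arm --increments '[0.1,0.1,0,0,0,0,0.06,0,0,0,0,0,0,0,0,0,0,0,0,0,0,0,0,0]'

```text
time: 17.35
position: [0.5113, -0.0184, 0.027]
tool_rot: [0.031, 1.57, -0.03]
ft_force: [-1.5, 0.6, 6.1]
grip_width: 0.179
```

Emit:
step_arm --increments '[0,0,0,0,0,0,0,0,0,0,0,0,0,0,0,0,0,0,0,0,0,0,0,0]' --fingers 50

```text
time: 17.85
position: [0.511, -0.0187, 0.0263]
tool_rot: [0.031, 1.571, -0.031]
ft_force: [0.3, 0.2, 0.0]
grip_width: 0.482
```

Emit:
step_arm --increments '[-0.5,0,0,0,0,0,-2,0,0,0,0,0,-3,0,0,0,0,0,-3,0,0,0,0,0,-2,0,0,0,0,0,0,2,0,0,0,0,0,4,0,0,0,0,0,3,0,0,0,0,0,1,0,0,0,0,0,0,0,0,0,0]'

```text
time: 19.1
position: [0.515, 0.081, 0.1316]
tool_rot: [0.03, 1.57, -0.031]
ft_force: [-0.1, -0.6, 0.4]
grip_width: 0.501
```

```bash
python3 - <<'E'
from h import *
import pickle
delta([.511,.085,.045],down(np.radians(87.7)));
w=ctrl.camera_params('wrist'); im=ctrl.get_image('wrist'); pickle.dump((w,im),open('w6.pkl','wb'))
cv2.imwrite('pics/w6.png',cv2.resize(im[:,:,::-1],None,fx=1.5,fy=1.5))
E
```

```text
t 19.1 pos [0.515  0.081  0.1316] F [-0.1 -0.6  0.4] g 0.501
shift cm [ 8.66  0.39 -0.42] turn [0.002 0.    0.   ] deg 0.1
```

View pics/w6.png

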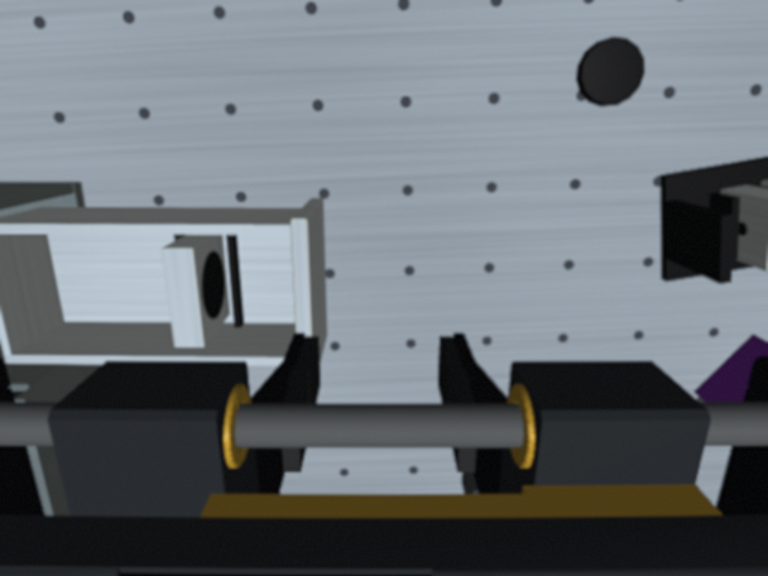

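Filter stands between the ribs, with floor visible between it and the outer rib at (232,290). Now shut the fingers and get in front of the drawer.

Emit:
step_arm --increments '[0,1.4,-0.05,0,0,0,0,0,0,0,0,0,0,0,0,0,0,0,0,0,0,0,0,0,2,0,0,0,0,0,2,0,0,0,0,0,2,0,0,0,0,0,2,0,0,0,0,0,0.6,0,0,0,0,0,0,0,0,0,0,0]' --fingers 0

```text
time: 20.4
position: [0.515, 0.0951, 0.0455]
tool_rot: [0.031, 1.571, -0.031]
ft_force: [-0.5, 0.0, -0.2]
grip_width: 0.006
```

Emit:
step_arm --increments '[0,-0.8,-0.1,0,0,0,0,-1.0,0,0,0,0,0,-0.5,0,0,0,0,0,-0.3,0,0,0,0,0,-0.3,0,0,0,0,0,-0.3,0,0,0,0,0,-0.4,0,0,0,0,0,-0.5,0,0,0,0,0,-0.6,0,0,0,0,0,-0.7,0,0,0,0,0,-0.7,0,0,0,0,0,-0.7,0,0,0,0]'

```text
time: 21.9
position: [0.5112, 0.0268, 0.0455]
tool_rot: [0.031, 1.571, -0.031]
ft_force: [1.1, 2.5, 0.0]
grip_width: 0.007
```

Emit:
step_arm --increments '[0,-0.8,0,0,0,0,0,-0.8,0,0,0,0,0,-0.8,0,0,0,0,0,-0.8,0,0,0,0,0,-0.8,0,0,0,0,0,-0.8,0,0,0,0,0,-0.8,0,0,0,0,0,-0.8,0,0,0,0,0,-0.7,0,0,0,0,0,-0.6,0,0,0,0,0,-0.5,0,0,0,0,0,-0.4,0,0,0,0]'

```text
time: 23.4
position: [0.5079, -0.0589, 0.0454]
tool_rot: [0.031, 1.571, -0.031]
ft_force: [-1.6, 2.1, 0.3]
grip_width: 0.006
```

Emit:
step_arm --increments '[0,-0.4,0,0,0,0,0,-0.4,0,0,0,0,0,-0.3,0,0,0,0,0,-0.3,0,0,0,0,0,-0.2,0,0,0,0,0,-0.2,0,0,0,0,0,-0.2,0,0,0,0,0,-0.2,0,0,0,0,0,0,0,0,0,0]'

```text
time: 24.52
position: [0.5072, -0.0781, 0.0455]
tool_rot: [0.032, 1.571, -0.027]
ft_force: [-2.2, 6.6, 0.6]
grip_width: 0.009
```

Emit:
step_arm --increments '[0,-0.2,0,0,0,0,0,-0.2,0,0,0,0,0,0,0,0,0,0,0,0,0,0,0,0]'

```text
time: 25.02
position: [0.5072, -0.0781, 0.0456]
tool_rot: [0.034, 1.571, -0.022]
ft_force: [-1.9, 13.8, 1.2]
grip_width: 0.004
```

```bash
python3 - <<'E'
from h import *
import pickle
delta([.511,-.1,.045],down(np.radians(87.7)));
w=ctrl.camera_params('wrist'); im=ctrl.get_image('wrist')
im2=ctrl.get_image('scene')
a=cv2.resize(im[:,:,::-1],None,fx=.95,fy=.95); b=cv2.resize(im2[60:240,110:330,::-1],None,fx=3.2,fy=3.2,interpolation=cv2.INTER_CUBIC)
cv2.imwrite('pics/w7.png',a);cv2.imwrite('pics/s7.png',b)
E
```

```text
t 25.02 pos [ 0.5072 -0.0781  0.0456] F [-1.9 13.8  1.2] g 0.004
shift cm [ 0.04 -2.17  0.46] turn [ 0.005 -0.001 -0.007] deg 0.5
```

View pics/w7.png

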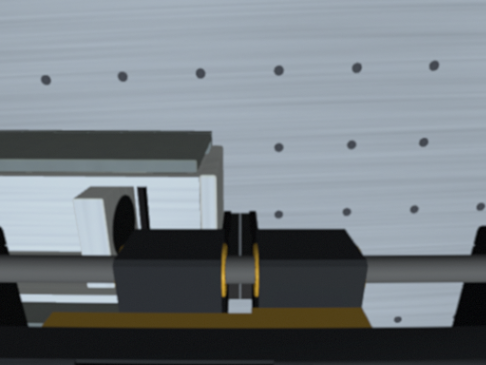

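View pics/s7.png

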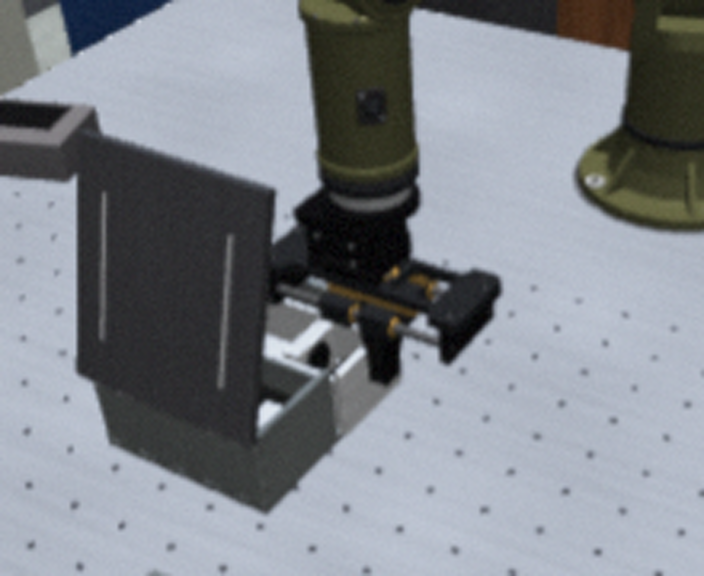

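The wrist view shows the drawer at its stop (13.8 N with no motion) and the filter still upright between the ribs. Backing off, then going up and over behind the cover.

Emit:
step_arm --increments '[0,1,0,0,0,0,0,2,0,0,0,0,-1.5,0.5,0,0,0,0,-3,0,0,0,0,0,-3.5,0,0,0,0,0,-3.5,0,0,0,0,0,-3.5,0,0,0,0,0,-3.5,0,0,0,0,0,-3.5,0,0,0,0,0,-3,0,0,0,0,0,-2,0,0,0,0,0,0,0,0,0,0,0]'

```text
time: 26.62
position: [0.5093, -0.0511, 0.318]
tool_rot: [0.032, 1.565, -0.033]
ft_force: [0.1, -0.7, 0.2]
grip_width: 0.005
```

```bash
python3 - <<'E'
from h import *
delta([.66,-.188,.315],down(np.radians(87.7)))
np.set_printoptions(precision=3,suppress=True)
# refine cover from both cams
ims={}
for cam in ('top','scene'):
    im=ctrl.get_image(cam); p=ctrl.camera_params(cam)
    for n in ('cover_edge','cover_hinge','drawer_front'):
        print(cam,n,[(round(d['score'],2),world(p,d['xyz'])) for d in ctrl.spot_point(cam,n)][:2])
    cv2.imwrite(f'pics/{cam}8.png',im[:,:,::-1])
E
```

```text
t 26.62 pos [ 0.5093 -0.0511  0.318 ] F [ 0.1 -0.7  0.2] g 0.005
shift cm [  0.38 -13.06  15.62] turn [-0.001  0.005  0.   ] deg 0.3
top cover_edge [(0.91, array([ 0.602, -0.182,  0.273]))]
top cover_hinge [(0.79, array([ 0.651, -0.191,  0.081]))]
top drawer_front []
scene cover_edge [(0.62, array([ 0.601, -0.188,  0.277]))]
scene cover_hinge [(0.87, array([ 0.652, -0.19 ,  0.08 ]))]
scene drawer_front [(0.87, array([ 0.509, -0.087,  0.045])), (0.55, array([0.489, 0.294, 0.007]))]
```

View pics/scene8.png

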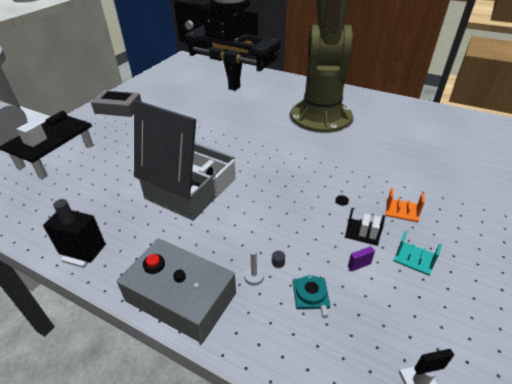

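Emit:
step_arm --increments '[0,-2.2,2.6,0,0,0,0,-2.2,2.6,0,0,0,0,-2.2,2.6,0,0,0,0,-2.2,2.6,0,0,0,0,-2.2,2.6,0,0,0,0,-2.1,2.7,0,0,0,0,0,0,0,0,0,0,0,0,0,0,0]'

```text
time: 28.02
position: [0.6597, -0.1862, 0.3149]
tool_rot: [0.031, 1.572, -0.03]
ft_force: [-0.7, 0.0, 0.1]
grip_width: 0.005
```

```bash
python3 - <<'E'
from h import *
delta([.66,-.188,.24],down(np.radians(87.7)))
a=ctrl.get_image('wrist'); b=ctrl.get_image('scene')
cv2.imwrite('pics/w9.png',a[:,:,::-1]);cv2.imwrite('pics/s9.png',cv2.resize(b[20:240,90:330,::-1],None,fx=2.5,fy=2.5))
E
```

```text
t 28.02 pos [ 0.6597 -0.1862  0.3149] F [-0.7  0.   0.1] g 0.005
shift cm [ 7.49 -0.18  0.04] turn [ 0.001 -0.001 -0.   ] deg 0.1
```

View pics/w9.png

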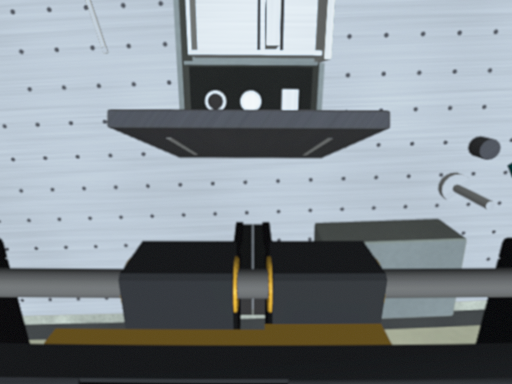

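View pics/s9.png

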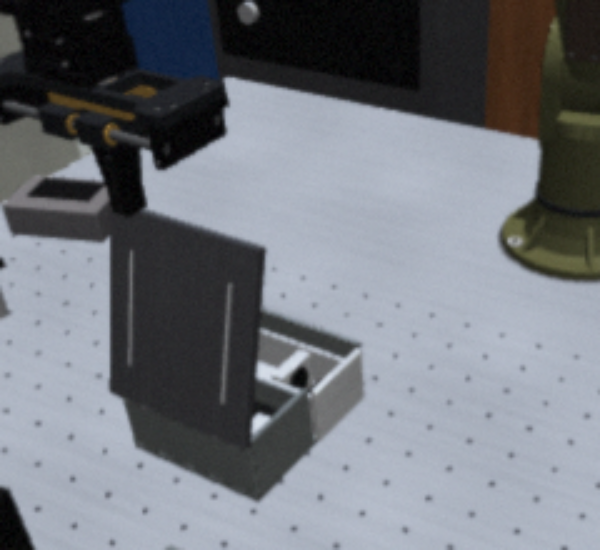

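```bash
python3 - <<'E'
from h import *
p=ctrl.camera_params('scene')
for X in ([.6597,-.1862,.3149],[.602,-.184,.274],[.598,-.095,.274],[.605,-.273,.274]): print(X,(proj(p,X)[0]-[90,20])*2.5)
E
```

```text
[0.6597, -0.1862, 0.3149] [127.893112   207.67738771]
[0.602, -0.184, 0.274] [181.96691111 222.0040883 ]
[0.598, -0.095, 0.274] [265.14195712 242.7472086 ]
[0.605, -0.273, 0.274] [105.00219517 202.14092871]
```

Emit:
step_arm --increments '[1.5,0,0,0,0,0,2.5,0,0,0,0,0,2,0,0,0,0,0,0.95,0.1,0,0,0,0,0,0,-1,0,0,0,0,0,-1.2,0,0,0,0,0,-0.6,0,0,0,0,0,-0.5,0,0,0,0,0,-0.4,0,0,0,0,0,-0.3,0,0,0,0,0,0,0,0,0]'

```text
time: 29.5
position: [0.6215, -0.184, 0.2463]
tool_rot: [0.03, 1.567, -0.031]
ft_force: [5.5, -0.4, -0.6]
grip_width: 0.005
```

Emit:
step_arm --increments '[0.2,0,-0.65,0,0,0,0.2,0,-0.65,0,0,0,0.2,0,-0.65,0,0,0,0.25,0,-0.65,0,0,0,0.4,0,-0.75,0,0,0,0.4,0,-0.75,0,0,0,0.4,0,-0.75,0,0,0,0.44,0,-0.75,0,0,0]'

```text
time: 30.5
position: [0.5638, -0.1816, 0.2208]
tool_rot: [0.031, 1.57, -0.03]
ft_force: [4.2, 0.6, -0.1]
grip_width: 0.006
```

Emit:
step_arm --increments '[0.55,0,-0.65,0,0,0,0.55,0,-0.65,0,0,0,0.55,0,-0.65,0,0,0,0.55,0,-0.65,0,0,0,0.67,0,-0.53,0,0,0,0.67,0,-0.53,0,0,0,0.67,0,-0.53,0,0,0,0.67,0,-0.53,0,0,0]'

```text
time: 31.5
position: [0.5167, -0.18, 0.1717]
tool_rot: [0.031, 1.57, -0.031]
ft_force: [1.8, 1.1, 1.8]
grip_width: 0.005
```

```bash
python3 - <<'E'
from h import *
b=ctrl.get_image('scene');print(pose()[2]['time'])
cv2.imwrite('pics/s10.png',cv2.resize(b[40:240,90:330,::-1],None,fx=2.5,fy=2.5))
E
```

```text
31.55
```

View pics/s10.png

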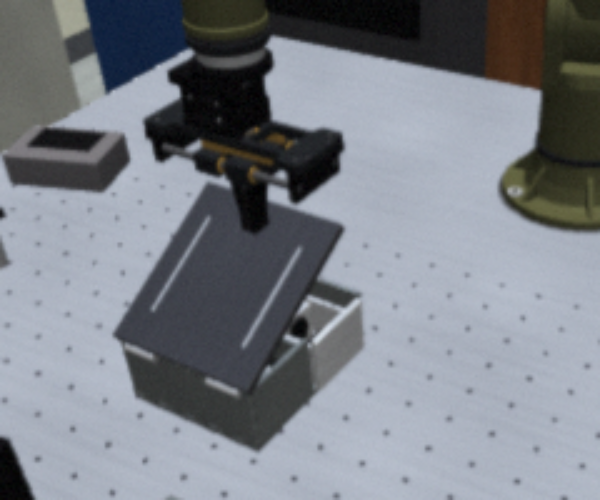

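Cover is about half down with the fingertips in contact near its free edge. Continuing slowly.

Emit:
step_arm --increments '[0.6,0,-0.31,0,0,0,0.6,0,-0.31,0,0,0,0.6,0,-0.31,0,0,0,0.6,0,-0.31,0,0,0,0.6,0,-0.31,0,0,0,0.5,0,-0.15,0,0,0,0.5,0,-0.15,0,0,0,0.45,0,-0.15,0,0,0,0.4,0,-0.15,0,0,0,0.35,0,-0.1,0,0,0,0.3,0,-0.05,0,0,0]'

```text
time: 32.92
position: [0.494, -0.179, 0.1171]
tool_rot: [0.031, 1.571, -0.031]
ft_force: [0.4, -0.4, 0.9]
grip_width: 0.001
```

Emit:
step_arm --increments '[0.25,0,-0.05,0,0,0,0.25,0,-0.05,0,0,0,0.25,0,-0.05,0,0,0,0.25,0,-0.05,0,0,0,0.25,0,0,0,0,0,0.2,0,0,0,0,0,0.2,0,0,0,0,0,0.2,0,0,0,0,0,0.2,0,0,0,0,0,0.15,0,0,0,0,0,0.1,0,0,0,0,0,0.1,0,0,0,0,0]'

```text
time: 34.42
position: [0.492, -0.179, 0.0932]
tool_rot: [0.031, 1.57, -0.031]
ft_force: [-0.7, 0.4, 0.9]
grip_width: 0.004
```

Emit:
step_arm --increments '[0.1,0,0,0,0,0,0.1,0,0,0,0,0,0.1,0,0,0,0,0,0.1,0,0,0,0,0,0,0,0,0,0,0]'

```text
time: 35.05
position: [0.4921, -0.179, 0.0923]
tool_rot: [0.032, 1.571, -0.03]
ft_force: [-8.5, 3.1, 22.6]
grip_width: 0.009
```

The cover reached its stop (z 0.0923, force rising to 22.6 N). Retreating and checking.

Emit:
step_arm --increments '[-0.3,0,0,0,0,0,-1,0,0,0,0,0,-3,0,0,0,0,0,-4,0,0,0,0,0,-4,0,0,0,0,0,-4,3,0,0,0,0,-3,5,0,0,0,0,0,5,0,0,0,0,0,5,0,0,0,0,0,4,0,0,0,0,0,0,0,0,0,0]'

```text
time: 36.42
position: [0.5005, 0.045, 0.2821]
tool_rot: [0.026, 1.571, -0.025]
ft_force: [0.2, -0.2, -0.0]
grip_width: 0.008
```

```bash
python3 - <<'E'
from h import *
np.set_printoptions(precision=3,suppress=True)
s=pose()[2]; print(s['time'],s['position'],s['ft_force'])
for cam in ('top','scene'):
    im=ctrl.get_image(cam); p=ctrl.camera_params(cam)
    cv2.imwrite(f'pics/{cam}11.png',im[:,:,::-1])
    for n in ('cover_edge','drawer_front'):
        print(cam,n,[(round(d['score'],2),world(p,d['xyz'])) for d in ctrl.spot_point(cam,n)][:2])
    if cam=='scene': cv2.imwrite('pics/s11c.png',cv2.resize(im[110:290,120:420,::-1],None,fx=2.6,fy=2.6,interpolation=cv2.INTER_CUBIC))
E
```

```text
36.425 [0.5   0.045 0.282] [ 0.151 -0.163 -0.045]
top cover_edge [(0.87, array([ 0.453, -0.176,  0.087]))]
top drawer_front [(0.65, array([ 0.509, -0.084,  0.041])), (0.41, array([ 0.409,  0.213, -0.003]))]
scene cover_edge [(0.97, array([ 0.451, -0.176,  0.093])), (0.52, array([0.488, 0.295, 0.007]))]
scene drawer_front [(0.96, array([ 0.504, -0.09 ,  0.044])), (0.38, array([0.488, 0.293, 0.005]))]
```

View pics/s11c.png

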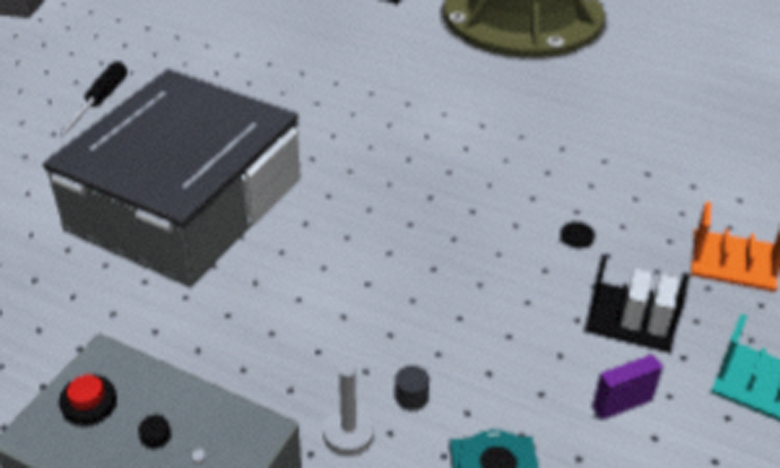

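View pics/top11.png

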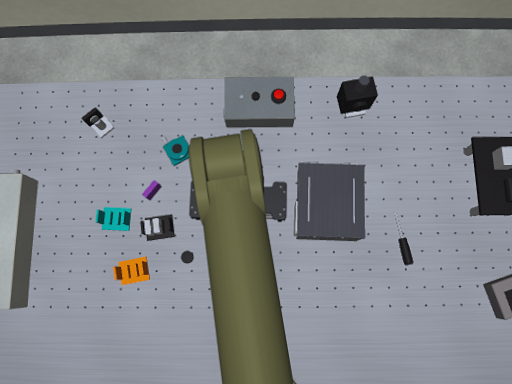

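```bash
python3 - <<'E'
from h import *
p=ctrl.camera_params('scene'); im=cv2.imread('pics/scene11.png')
k=7; x0,y0=205,145
big=cv2.resize(im[y0:y0+80,x0:x0+80],None,fx=k,fy=k,interpolation=cv2.INTER_CUBIC)
a=np.radians(-2.3); ex=np.array([np.cos(a),np.sin(a),0]); ey=np.array([-np.sin(a),np.cos(a),0]); H=np.array([.652,-.191,0])
for d,c in ((0,(0,255,0)),(.006,(0,0,255))):
    P=[H-.148*ex+(.093+d)*ey+sx*.044*ex+[0,0,z] for sx,z in ((-1,.076),(1,.076),(1,.008),(-1,.008))]
    q=(proj(p,np.array(P))-[x0,y0]+.5)*k
    cv2.polylines(big,[q.astype(np.int32)],True,c,1)
cv2.imwrite('pics/fr.png',big)
E
```

```text
(no output)
```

View pics/fr.png

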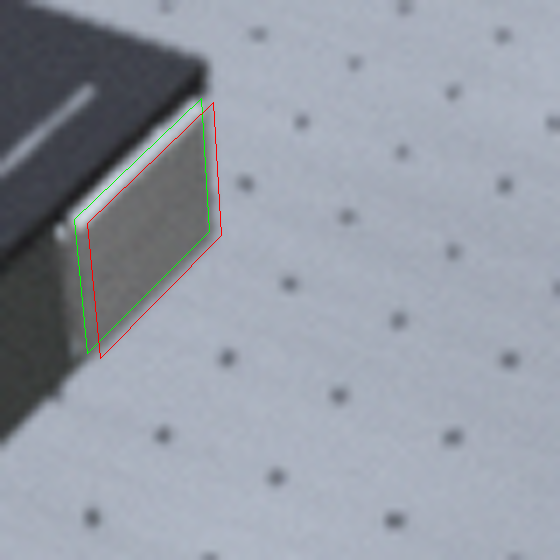

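The scene overlay leaves about 3 mm of doubt about the drawer being fully home, so I take a closer look and push again.

```bash
python3 - <<'E'
from h import *
import pickle
delta([.511,-.03,.045],down(np.radians(87.7)));
w=ctrl.camera_params('wrist'); im=ctrl.get_image('wrist'); pickle.dump((w,im),open('w12.pkl','wb'))
cv2.imwrite('pics/w12.png',cv2.resize(im[:,:,::-1],None,fx=1.5,fy=1.5))
a=np.radians(-2.3); ex=np.array([np.cos(a),np.sin(a),0]); ey=np.array([-np.sin(a),np.cos(a),0]); H=np.array([.652,-.191,0])
for n,X in dict(fr0=H-.192*ex+.093*ey+[0,0,.076],fr1=H-.104*ex+.093*ey+[0,0,.076],cc=H-.2*ex+.089*ey+[0,0,.092],cc2=H+.089*ey+[0,0,.092]).items(): print(n,proj(w,X)*1.5)
E
```

```text
t 36.73 pos [0.5007 0.0393 0.2824] F [ 0.7  0.  -0.1] g 0.005
shift cm [23.74 -6.88  1.31] turn [-0.002  0.     0.   ] deg 0.1
fr0 [[205.01674866 197.5770394 ]]
fr1 [[216.63305602 306.9016108 ]]
cc [[190.77067176 189.59728319]]
cc2 [[218.62624905 429.38203957]]
```

View pics/w12.png

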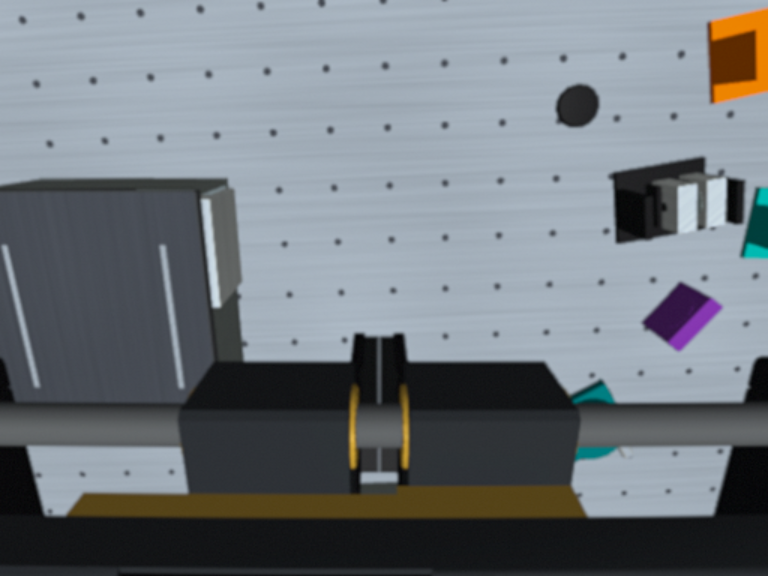

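The drawer front's outer corner sits relative to the cover corner exactly where a fully home drawer should be: (14,8) px seen against (14.2,8) predicted. Both were shifted about 7 px by the hinge estimate. The other two cells stand in the rack at (680,208) and (713,200), and the gripper touches nothing.

```bash
python3 - <<'E'
from h import *
s=pose()[2]; print(s['time'],s['ft_force'],s['qd'].round(3))
print(ctrl.close_job())
E
```

```text
36.775 [-0.98126951 -0.62617782  0.53630942] [-0.001  0.001 -0.005  0.001 -0.003  0.001  0.001]
the job is handed in; nothing more can be done
None
```

The filter is in the drawer, the drawer is home and the cover is closed. I handed the job in at 36.8 s with the arm clear of everything.

- **Filter:** I lifted the smoked-glass cell from the rack by its narrow edges, stood it on the open table and let go. I then took it again by its flat faces and stood it between the drawer ribs. It still stood upright there after the drawer was pushed in.
- **Drawer:** I pushed it to its stop, where 13.8 N gave no further motion.
- **Cover:** I pushed it down in small steps that got slower towards the end. It stopped at 92.3 mm, where 92 mm is fully closed, with the force rising to 22.6 N.
- **Surroundings:** In the last pictures the other two cells stand in the rack and the loose things look undisturbed.

**Check that disagreed:** The scene camera overlay and the network's drawer-front point put the front roughly 2 to 8 mm too far out. The wrist view showed the cover corner shifted by the same amount as the drawer front. That points to an error in my hinge estimate, and the relative position matches a fully home drawer, so I did not push again.

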